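# Hang the parts basket at the extraction hood and hold the gate open

### The arm

A 6-joint arm with a two-finger parallel gripper is mounted at the origin on the work surface. World frame = base frame: x ahead of the robot, y to its left, z up, the work surface at z = 0. Lengths are in m, angles in rad, forces in N, time in s.
With the tool pointing down it reaches from about 0.4 to 0.825 m from the base axis. Payload 7 kg.
Tool frame: the origin (TCP) lies on the centre line of the jaws, within the pads' length; the fingertips stand 22 mm ahead of it and the grasp point (between the pads) lies 3 mm ahead of it; z points along the fingers, y is the line along which they close (so a half turn about z gives the same grasp; the last joint's range is limited). The gripper opens to 88 mm and grips with 3 to 60 N. Pads are 19 mm wide; open, the fingers measure 130 mm over their backs; the gripper's body (78 mm by 193 mm) begins 47 mm behind the grasp point.
Start: joints at [-0.894, 0.359, 0.012, 0, -1.224, -0.288], TCP at [0.256, -0.625, 0.223] pointing down, gripper open.
Joint ranges: [-3.07, 3.07], [-1.43, 2.12], [-1.02, 1.25], [-3.03, 1.67], [-3.05, -0], [-3.03, 3.03]. Speed limits (rad/s): [2.39, 2.39, 3.01, 3.14, 3.14, 3.14].

### API

Orientations are given as [roll, pitch, yaw] about the fixed x, y, z axes, in that order (R = Rz(yaw) Ry(pitch) Rx(roll)).
In Python, from station import arm gives the robot as it stands.
- The arm moves only by the tool arm_command, never from a script. Its argument "series" is one flat list of numbers, 7 for each row, row after row: the turn, a rotation vector about the tool's x, y, z each as a share of 90 degrees, from -1 to 1, then the shift along the tool's x, y, z each as a share of 0.1 m, from -1 to 1, then the opening, from 0 (shut) to 1 (fully open). A call has 1 to 8 rows; each row is the pose to reach, as a shift and turn from the pose commanded when the call began, along the tool's axes at that moment; what a row does not reach only later rows make up. A row lasts 1/8 s, in which the tool goes at most 62.5 mm and 10.7 degrees, less where a joint would pass 70% of its speed; a pose out of reach is approached as far as the arm can. A call with a number of a shift or a turn outside -1 to 1 is refused whole. A call with a gripper value outside its range is refused whole. The fingers move at their own pace and stop on an object; "force" is the grip in N (left out, the last holds). Time passes only in rows, so rows that repeat a pose let the fingers close. It gives the time, the measured TCP pose, the force, the opening and the grip force at its end, in the units of the state.
- arm.get_state(): the state, without advancing time (a new reading comes with each control period).
- arm.grab_frame(name): name is "scene" or "top" or "wrist"; returns the picture (480x640x3 uint8, blue, green, red); there is no depth.
- arm.camera_model(name): a dict with "fovy" (degrees; the focal length in pixels is half the picture's height over the tangent of half this angle, whatever the lens; pixels are square), "cx", "cy" (the principal point, pixels), "pose" (4x4, takes a point from camera to world coordinates). Camera axes: x right, y down, z forward; pixel columns grow to the right and rows downward; lengths in m; the calibration is good to about 2 mm. A picture is of the moment at which its call begins: read the wrist's pose just before it. camera_model takes no time and is no camera call; for the wrist camera it gives the pose at the moment of the call.
- arm.job_done(): hands the job in; it is judged then, once.
The state is a dict: "t": time; "q": joint angles; "qd": joint speeds; "joint_efforts": joint torques, N m; "eef_pos": TCP position; "ee_rot": TCP orientation; "force": force on the tool from outside, world axes, zero at the start; "moment": the same for the moment, N m; "width": finger opening in m; "gripper_force": force on a finger pad.
Only numpy, scipy, OpenCV 4.12 (cv2) and the standard library are available. Lean on these libraries where they do the work, as an engineer would, in place of code of your own. Each camera call takes 0.05 s, during which the arm holds its last target. There are 200 camera calls.

### The job

The freshly blasted parts need their dust drawn off: hang the wire basket by its handle on the hook in front of the extractor's bell-mouth hood and let go of it. Then pull the spring-closed gate in the extractor's duct up by its handle until the pointer is level with the long index line on the scale, and keep it there: you finish still holding the gate at the line, with the basket hanging free. Leave the other things on the bench where they are.

Things in the scene. Friction and masses are not known exactly. Their poses are not given: they have to be found in the camera images.
- basket: Steel wire basket, 120 (its x) x 80 (y) x 50 mm high, 0.2 to 0.35 kg, three dark bushings fast inside. Its stiff round handle (10 mm bar) stands up from the middles of the short sides; the straight level top bar runs along the basket's x, 104 mm long, axis 130 mm above the underside, 75 mm clear from bar to rim. Starts standing on the table. Origin: centre of the underside, z up.
- bail (a point): Middle of the basket handle's top bar, on the bar's axis (130 mm above the basket's underside); same axes as the basket. Gripped 33 mm to either side of it along x, the fingers leave the middle free for the hook.
- extractor: Fixed bench dust extractor. In a row along its y: cream filter box (280 x 260 x 203 mm high, y -140 to -400 mm), 80 mm duct (axis 90 mm up), slide gate at y = 0 (frame 130 mm wide in x, 26 mm in y, top 155 mm up, spring tubes to x = +-86 mm), round bell-mouth hood, mouth 160 mm across at y = 140 mm facing +y, rim top 170 mm up. Origin: on the table under the gate, z up.
- hook_seat (a point): Lowest point of the hook, on top of its 8 mm rod, 204 mm above the table; the handle's bar rests here (bar axis 5 mm higher). The rod runs over the hood's rim along the extractor's +y, dips to this seat 82 mm beyond the mouth and turns up to the tip 32 mm farther. Axes are the extractor's; the handle's bar hangs across the rod, along the extractor's x.
- hook_tip (a point): Top of the hook's upturned end, 28 mm above the seat and 32 mm beyond it along the extractor's +y; the handle must pass over this end, towards the hood, with the tip inside the handle's opening.
- gate_handle (a point): Centre of the grip bar of the gate's D-shaped handle, on its axis: dark steel bar of 12 mm diameter, 72 mm long along the extractor's x, between two uprights; 210 mm above the table with the gate shut, 35 mm clear below it. It moves straight up with the blade.
- gate_blade (a joint): Lift of the gate blade in m: 0 shut, grows as the handle is pulled straight up, 0.050 with the pointer at the index line, stop at 0.080. Springs and weight pull it shut again: about 7 N at 0, 12 N at 0.050, 14 N at 0.080.
- gate_pointer (a point): Pointer at the far (+x) end of the gate's crosshead, a small dark finger beside the scale; moves with the blade.
- gate_mark (a point): Where the pointer stands when level with the index line: the long thick black line on the upright aluminium scale (20 mm wide, 102 mm to the extractor's +x side of the gate, top 255 mm above the table, short lines every 10 mm); 213 mm above the table, 50 mm above the pointer's place when shut.
- tape_roll: Bystander: grey roll of masking tape lying flat, 90 mm across, 24 mm high. Origin: centre of its underside.
- bench_brush: Bystander: bench brush with wooden handle lying on the table. Origin: underside.
- spanner: Bystander: steel spanner lying on the table. Origin: underside.
- media_jar: Bystander: closed white jar, 76 mm across, 110 mm high. Origin: centre of its underside.
- steel_mug: Bystander: steel mug, 80 mm across, 90 mm high. Origin: centre of its underside.
- spray_can: Bystander: grey can, 60 mm across, 170 mm high. Origin: centre of its underside.
- small_tray: Bystander: empty shallow aluminium tray, 140 x 100 x 30 mm, no handle. Origin: centre of its underside.
Mind the look-alikes: they are no part of the job. What is shaped like the basket but blue is not meant.

How it is judged:
On the way, in this order (a step that is already met when the one before it is completed fails the run):
1. the basket hangs on the hook by its handle, let go (contact force between basket and hook above 0.8 N and contact force between the fingers and basket below 0.2 N and contact force between basket and table below 0.1 N and distance between bail and hook_seat below 0.05 m and height (world z) of basket above 0.04 m and angle between basket's own z axis and vertical below 0.4 rad), for 0.3 s.
2. the gate is held with its pointer at the index line (value of joint gate_blade between 0.044 and 0.056 m and contact force between the fingers and gate_blade above 3 N), for 0.3 s.
At the end, for the whole second after the job is handed in: The basket hangs from the hook by its handle (middle of the bar within 50 mm of the seat, tilted less than 0.4 rad, nearly still, clear of table and fingers), and the fingers hold the gate blade 44 to 56 mm up, at the index line (50 mm), through the last second (all of step 1 and all of step 2 and linear speed of basket below 0.1 m/s); the arm keeps its last pose, push and grip.
It fails at once if another thing on the bench is shifted by more than 30 mm (distance of any of tape_roll, bench_brush, spanner, media_jar, steel_mug, spray_can, small_tray from where it was at the start of the episode above 0.03 m).
It also fails if it takes over 45 s, if anything falls off the work surface, if the arm or the gripper's body presses on something with over 40 N, if the wrist force passes 120 N, or if a joint passes its speed limit or range.

## Working session

There is one attempt and no reset: what is moved stays moved. The work goes in short steps, Python scripts to look and compute and a tool call to move; the robot and the scene stay as the last step left them, time stands still between calls to the robot, and variables do not carry over. Pictures are saved under pics/ and viewed, at most 10 in all, crops included, and the job is handed in when it is done.

Besides the shell and the picture viewer there is one more tool, called after "Emit:" as name(argument=value, ...) on one line, values as JSON. arm_command: Moves the arm, as the interface text tells. Its arguments: {"type":"object","properties":{"series":{"type":"array"},"force":{"type":"number"}},"required":["series"]}

```bash
ls; mkdir -p pics
python3 - <<'E'
from station import arm
import cv2,numpy as np
np.set_printoptions(precision=4,suppress=True)
print(arm.get_state())
for n in("scene","top"):
    cv2.imwrite(f"pics/{n}0.png",arm.grab_frame(n)); m=arm.camera_model(n); print(n,m)
E
```

```text
pics
{'t': 0.0, 'q': array([-0.8939,  0.3594,  0.0111, -0.0004, -1.2241, -0.2881]), 'qd': array([ 0.0005, -0.0009,  0.0007, -0.0006, -0.0001,  0.0005]), 'joint_efforts': array([  0.0008, -58.2724,  29.3053,   6.9977,   0.0068,  -0.0001]), 'eef_pos': array([ 0.2557, -0.6242,  0.2222]), 'ee_rot': array([ 3.1399, -0.0001, -2.7529]), 'force': array([ 0.2061, -0.2245, -0.5471]), 'moment': array([0.0232, 0.041 , 0.0398]), 'gripper_force': 0.0, 'width': 0.08759916631097156}
scene {'fovy': 49.434229621295, 'cx': 324.25227877373067, 'cy': 237.49418382284034, 'pose': array([[-0.6202,  0.5339, -0.5747,  1.2204],
       [ 0.7843,  0.4335, -0.4437,  0.6923],
       [ 0.0123, -0.726 , -0.6876,  0.9395],
       [ 0.    ,  0.    ,  0.    ,  1.    ]])}
top {'fovy': 42.21404968178455, 'cx': 319.51095146904805, 'cy': 244.3922896364603, 'pose': array([[-0.0133, -0.9935,  0.1131,  0.4276],
       [-0.9999,  0.0134,  0.0004,  0.1756],
       [-0.0019, -0.1131, -0.9936,  1.4921],
       [ 0.    ,  0.    ,  0.    ,  1.    ]])}
```

View pics/scene0.png

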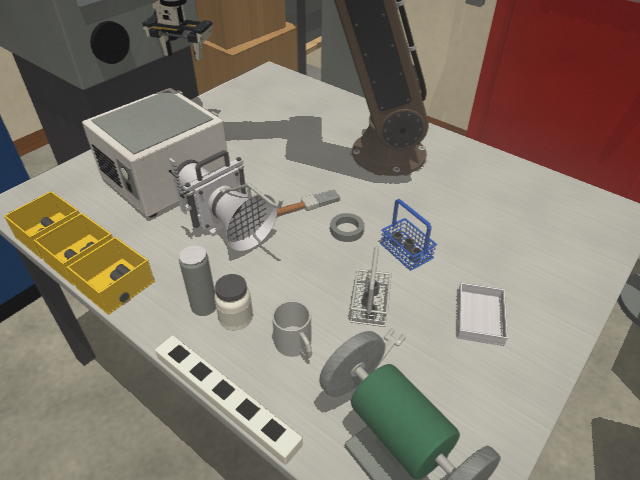

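View pics/top0.png

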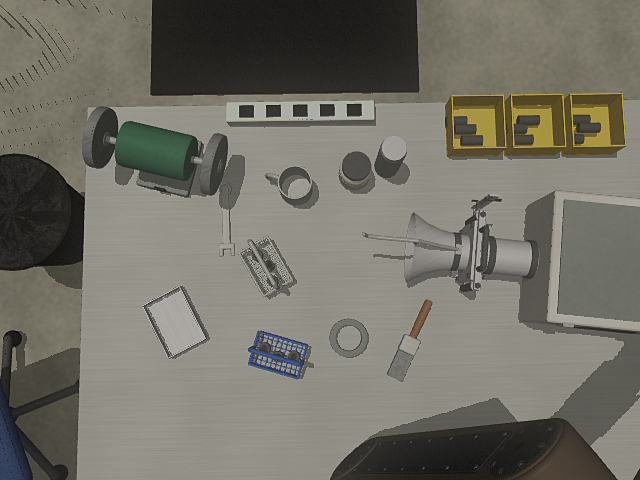

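The scene view shows two baskets: steel at scene (370,295) / top (266,265), and blue at scene (408,235) / top (280,354). The task says the blue one isn't meant, so the steel one is the target. The hook tip is near top (365,236), and the gate is near top (478,245) / scene (212,175). I'll confirm with one enlarged mosaic.

```bash
cat > h.py <<'E'
import cv2,numpy as np
from station import arm
np.set_printoptions(precision=4,suppress=True)
def tile(im,x0,y0,w,h,W=400,H=300,step=10):
    t=cv2.resize(im[y0:y0+h,x0:x0+w],(W,H),interpolation=cv2.INTER_CUBIC)
    for x in range(-(-x0//step)*step,x0+w,step):
        X=int((x-x0+.5)*W/w); cv2.line(t,(X,0),(X,5),(0,0,255),1)
        if x%(2*step)==0: cv2.putText(t,str(x),(X-8,14),0,.3,(0,0,255),1)
    for y in range(-(-y0//step)*step,y0+h,step):
        Y=int((y-y0+.5)*H/h); cv2.line(t,(0,Y),(5,Y),(0,0,255),1)
        if y%(2*step)==0: cv2.putText(t,str(y),(7,Y+4),0,.3,(0,0,255),1)
    return t
def ray(m,px):
    f=240/np.tan(np.radians(m["fovy"])/2); P=np.array(m["pose"])
    d=P[:3,:3]@np.array([(px[0]-m["cx"])/f,(px[1]-m["cy"])/f,1]); return P[:3,3],d/np.linalg.norm(d)
def tri(*mp):
    A=np.zeros((3,3));b=np.zeros(3);R=[ray(m,p) for m,p in mp]
    for o,d in R: M=np.eye(3)-np.outer(d,d);A+=M;b+=M@o
    x=np.linalg.solve(A,b); return x,max(np.linalg.norm((np.eye(3)-np.outer(d,d))@(x-o)) for o,d in R)
def plane(m,p,z):
    o,d=ray(m,p); return o+d*(z-o[2])/d[2]
def proj(m,X):
    f=240/np.tan(np.radians(m["fovy"])/2); P=np.array(m["pose"]); c=P[:3,:3].T@(np.array(X)-P[:3,3]); return np.array([m["cx"]+f*c[0]/c[2],m["cy"]+f*c[1]/c[2]])
E
python3 - <<'E'
from h import *
s=cv2.imread("pics/scene0.png");t=cv2.imread("pics/top0.png")
a=np.hstack([tile(t,225,225,100,75),tile(s,320,245,120,90)])
b=np.hstack([tile(t,355,185,160,120),tile(s,160,140,136,102)])
cv2.imwrite("pics/m1.png",np.vstack([a,b]))
E
```

```text
(no output)
```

View pics/m1.png

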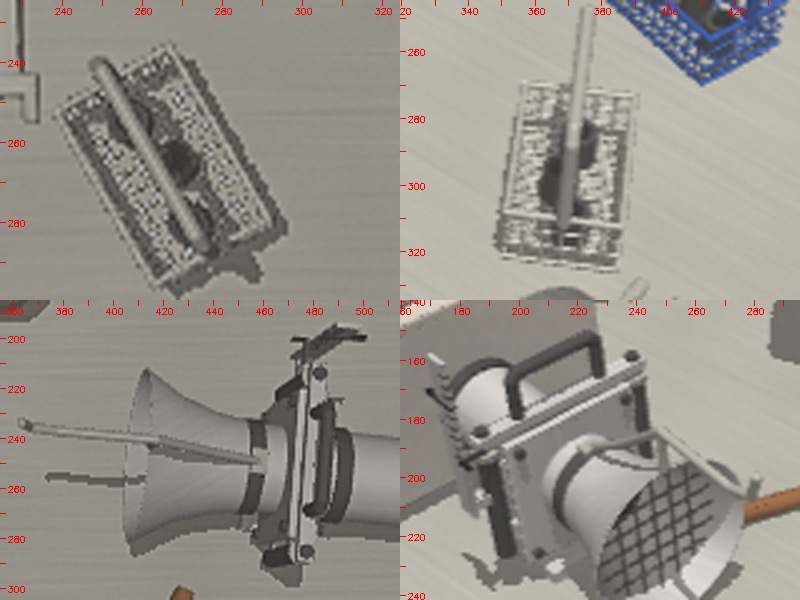

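The crop confirms the steel-coloured basket: its bar runs from top (249,240) to (277,286). The hook tip is at top (365,235) / scene (281,201). The gate grip bar is at scene (197,166) to (227,154).

```bash
cat >> h.py <<'E'
T=arm.camera_model("top");S=arm.camera_model("scene")
E
python3 - <<'E'
from h import *
a=plane(T,(249,240.5),.13);b=plane(T,(276.3,285.5),.13);print("bar",a,b,np.linalg.norm(a-b),(a+b)/2,"yaw",np.arctan2(*(b-a)[1::-1]))
print("bar scene end chk",proj(S,a),proj(S,b),proj(S,(a+b)/2))
print("tip",tri((T,(364,235)),(S,(281.4,201))),"grip ends",tri((T,(487,226)),(S,(198,166))),tri((T,(484,266)),(S,(227,154.5))))
# bolts / gate frame corners; box edges at z .203
for p in((475.5,209),(472.5,290)): print(p,plane(T,p,.155))
m=arm.camera_model("wrist");print("wrist",m, arm.get_state()["eef_pos"])
print("box",plane(T,(564,199),.203),plane(T,(562,320),.203))
E
```

```text
bar [0.5934 0.3316 0.13  ] [0.4934 0.2719 0.13  ] 0.11648690689891444 [0.5434 0.3018 0.13  ] yaw -2.603361051524334
bar scene end chk [370.7546 284.2094] [374.2162 245.2255] [372.5504 263.9861]
tip (array([0.5896, 0.0852, 0.2218]), np.float64(0.0012586304689277761)) grip ends (array([ 0.6051, -0.1708,  0.2069]), np.float64(0.0038981588440127305)) (array([ 0.5215, -0.1619,  0.1994]), np.float64(0.005037502728858949))
(475.5, 209) [ 0.6527 -0.1645  0.155 ]
(472.5, 290) [ 0.4769 -0.1508  0.155 ]
wrist {'fovy': 66.5964186959395, 'cx': 319.5535495894558, 'cy': 242.06268530370917, 'pose': array([[-0.3789,  0.8886,  0.2586,  0.1848],
       [ 0.9254,  0.3634,  0.1071, -0.6537],
       [ 0.0012,  0.2799, -0.96  ,  0.3846],
       [ 0.    ,  0.    ,  0.    ,  1.    ]])} [ 0.2557 -0.6242  0.2223]
box [ 0.6634 -0.3392  0.203 ] [ 0.4111 -0.3205  0.203 ]
```

Emit:
arm_command(series=[0, 0, 0, 0, 0, -0.6, 1, 0, 0, 0, -0.3, 0.2, -1, 1, 0, 0, 0, -0.6, 0.4, -1, 1, 0, 0, 0, -0.6, 0.4, -1, 1])

```text
t: 0.6
eef_pos: [0.2974, -0.5633, 0.3239]
ee_rot: [-3.141, 0.001, -2.751]
force: [0.4, -1.2, -0.1]
width: 0.088
gripper_force: 0.0
```

Emit:
arm_command(series=[0, 0, 0, -0.4, 0.3, 0, 1, 0, 0, 0, -0.8, 0.6, 0, 1, 0, 0, 0, -0.8, 0.6, 0, 1])

```text
t: 0.98
eef_pos: [0.3485, -0.4771, 0.3231]
ee_rot: [3.141, 0.0, -2.75]
force: [-0.1, 0.4, -0.2]
width: 0.0876
gripper_force: 0.0
```

Emit:
arm_command(series=[0, 0, 0, -0.4, 0.3, 0, 1, 0, 0, 0, -0.8, 0.6, 0, 1, 0, 0, 0, -0.8, 0.6, 0, 1])

```text
t: 1.35
eef_pos: [0.3997, -0.3918, 0.3229]
ee_rot: [3.141, -0.0, -2.75]
force: [0.4, -0.2, 0.3]
width: 0.0877
gripper_force: 0.0
```

Emit:
arm_command(series=[0, 0, 0, -0.4, 0.3, 0, 1, 0, 0, 0, -0.8, 0.6, 0, 1, 0, 0, 0, -0.8, 0.6, 0, 1])

```text
t: 1.72
eef_pos: [0.4509, -0.3064, 0.3227]
ee_rot: [3.141, -0.001, -2.75]
force: [0.1, -0.4, -0.2]
width: 0.0878
gripper_force: 0.0
```

```bash
cat >> h.py <<'E'
import pickle
def snap(n):
    m=arm.camera_model("wrist"); im=arm.grab_frame("wrist"); cv2.imwrite(f"pics/{n}.png",im); pickle.dump(m,open(f"pics/{n}.pkl","wb"))
def ld(n): return cv2.imread(f"pics/{n}.png"),pickle.load(open(f"pics/{n}.pkl","rb"))
E
python3 -c "from h import *;snap('w1');m=ld('w1')[1];print([proj(m,X) for X in((.563,-.166,.21),(.59,.085,.23),(.65,-.17,.213))])"
```

```text
[array([416.3519, 405.7634]), array([647.793 , 527.7638]), array([372.4043, 477.0454])]
```

Emit:
arm_command(series=[0, 0, 0, -0.2, 0.5, 0, 1, 0, 0, 0, -0.4, 0.9, 0, 1, 0, 0, 0, -0.4, 0.9, 0, 1])

```text
t: 2.15
eef_pos: [0.4527, -0.2084, 0.3234]
ee_rot: [-3.141, 0.0, -2.751]
force: [0.5, -0.7, -0.1]
width: 0.088
gripper_force: 0.0
```

Emit:
arm_command(series=[0, 0, 0, -0.2, 0.5, 0, 1, 0, 0, 0, -0.4, 0.9, 0, 1, 0, 0, 0, -0.4, 0.9, 0, 1])

```text
t: 2.52
eef_pos: [0.456, -0.11, 0.3232]
ee_rot: [-3.142, 0.0, -2.751]
force: [-0.5, 0.7, 0.8]
width: 0.0877
gripper_force: 0.0
```

```bash
python3 -c "from h import *;snap('w2');m=ld('w2')[1];print([proj(m,X) for X in((.563,-.166,.21),(.59,.085,.23),(.65,-.17,.213))])"
```

```text
[array([210.1745, 326.4653]), array([466.6283, 460.1582]), array([175.5072, 407.0922])]
```

Emit:
arm_command(series=[0, 0, 0, -0.2, 0.5, 0, 1, 0, 0, 0, -0.4, 0.9, 0, 1, 0, 0, 0, -0.4, 0.9, 0, 1])

```text
t: 2.95
eef_pos: [0.4593, -0.0117, 0.323]
ee_rot: [-3.141, -0.0, -2.752]
force: [-0.8, 0.7, 0.3]
width: 0.0873
gripper_force: 0.0
```

```bash
python3 -c "from h import *;snap('w3');m=ld('w3')[1];print([proj(m,X) for X in((.563,-.166,.21),(.59,.085,.23),(.543,.302,.13))])"
```

```text
[array([ 95.3069, 282.1851]), array([366.6747, 422.825 ]), array([545.9746, 384.868 ])]
```

Emit:
arm_command(series=[0, 0, 0, -0.2, 0.5, 0, 1, 0, 0, 0, -0.4, 0.9, 0, 1, 0, 0, 0, -0.4, 0.9, 0, 1])

```text
t: 3.38
eef_pos: [0.4623, 0.0867, 0.3227]
ee_rot: [-3.141, -0.001, -2.752]
force: [-0.3, -0.3, -0.9]
width: 0.0878
gripper_force: 0.0
```

Run:
```python
from h import *
snap('w4');m=ld('w4')[1];print([proj(m,X) for X in((.563,-.166,.21),(.59,.085,.23),(.593,.332,.13),(.493,.272,.13))])
cv2.imwrite("pics/m2.png",np.vstack([np.hstack([cv2.resize(ld(a)[0],(400,300)) for a in p]) for p in(('w1','w2'),('w3','w4'))]))
print(arm.get_state()["eef_pos"])
```

```text
[array([-28.7349, 234.5383]), array([258.8808, 382.732 ]), array([473.463, 397.879]), array([469.6992, 306.982 ])]
[0.4621 0.0857 0.3228]
```

View pics/m2.png

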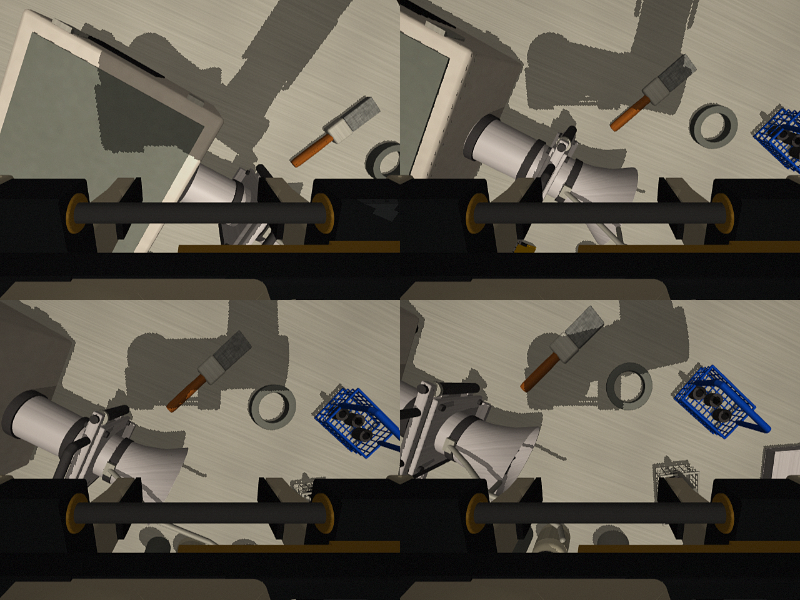

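The wrist frames show the gripper covering rows from about 350 down. Only w3 and w4 show the gate handle and hook partly, so I'll move outward for clear views of the hook and basket.

Emit:
arm_command(series=[0, 0, 0, -0.45, -0.25, 0, 1, 0, 0, 0, -0.9, -0.5, 0, 1, 0, 0, 0, -0.9, -0.5, 0, 1])

```text
t: 3.8
eef_pos: [0.5663, 0.0714, 0.3209]
ee_rot: [-3.141, -0.004, -2.757]
force: [-1.8, -1.2, -0.6]
width: 0.088
gripper_force: 0.0
```

Emit:
arm_command(series=[0, 0, 0, -0.45, -0.25, 0, 1, 0, 0, 0, -0.9, -0.5, 0, 1, 0, 0, 0, -0.9, -0.5, 0, 1])

```text
t: 4.18
eef_pos: [0.6679, 0.0593, 0.3203]
ee_rot: [-3.142, -0.004, -2.756]
force: [-1.2, 0.5, -0.6]
width: 0.0874
gripper_force: 0.0
```

```bash
python3 -c "from h import *;snap('w5');m=ld('w5')[1];print([proj(m,X) for X in((.563,-.166,.21),(.59,.085,.23),(.543,.302,.13))],arm.get_state()['eef_pos'])"
```

```text
[array([ 54.5926, -35.2443]), array([398.5175, 158.0733]), array([600.9539, 192.6149])] [0.6666 0.0597 0.3213]
```

Emit:
arm_command(series=[0, 0, 0, 0, 0.5, 0, 1, 0, 0, 0, 0, 1, 0, 1, 0, 0, 0, 0, 1, 0, 1])

```text
t: 4.6
eef_pos: [0.6264, 0.156, 0.3245]
ee_rot: [3.141, 0.002, -2.75]
force: [-0.1, -0.4, 0.0]
width: 0.0879
gripper_force: 0.0
```

Emit:
arm_command(series=[0, 0, 0, 0, 0.5, 0, 1, 0, 0, 0, 0, 1, 0, 1, 0, 0, 0, 0, 1, 0, 1])

```text
t: 4.97
eef_pos: [0.5889, 0.2483, 0.324]
ee_rot: [3.141, 0.001, -2.75]
force: [-0.0, -0.2, -0.8]
width: 0.0877
gripper_force: 0.0
```

Run:
```python
from h import *
snap('w6');m=ld('w6')[1];print([proj(m,X) for X in((.563,-.166,.21),(.59,.085,.23),(.593,.332,.13),(.493,.272,.13))])
cv2.imwrite("pics/m3.png",np.vstack([np.hstack([cv2.resize(ld(a)[0],(400,300)) for a in p]) for p in(('w5','w6'),)]))
print(arm.get_state()["eef_pos"])
```

```text
[array([-258.9594,  -34.5294]), array([ 98.8361, 159.017 ]), array([393.8444, 249.93  ]), array([382.3398, 132.1488])]
[0.5894 0.2472 0.3241]
```

View pics/m3.png

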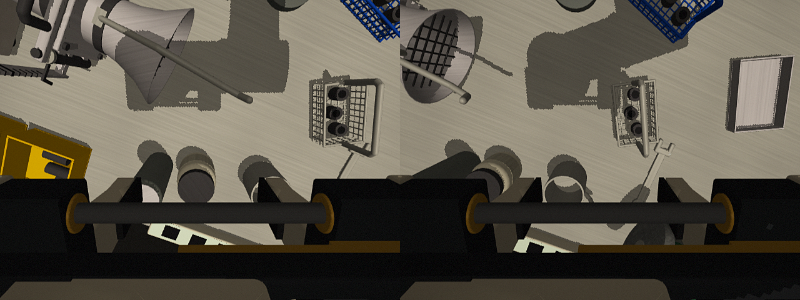

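w5 shows the hook tip near (400,160) and the steel basket near (540,180). w6 shows the tip near (103,155) and the basket near (375,180). I'll enlarge these along with the gate handle.

Run:
```python
from h import *
i=lambda n:ld(n)[0]
a=np.hstack([tile(i('w5'),480,115,144,108,400,300),tile(i('w6'),310,150,144,108)])
b=np.hstack([tile(i('w5'),300,80,120,90),tile(i('w3'),70,170,160,120)])
cv2.imwrite("pics/m4.png",np.vstack([a,b]))
```

```text
(no output)
```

View pics/m4.png

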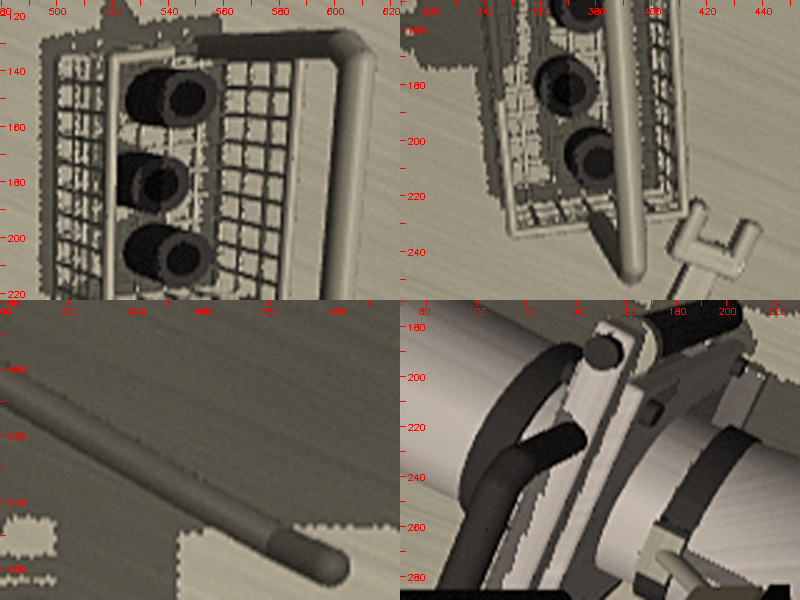

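Run:
```python
from h import *
M={k:ld(k)[1] for k in('w3','w5','w6')}
print("bail end b",tri((T,(276.3,285.5)),(M['w5'],(606,131))),tri((T,(276.3,285.5)),(S,(376,249))))
print("end a",tri((T,(249,240.5)),(M['w6'],(394,248))))
print("tip",tri((T,(364,235)),(S,(281.4,201)),(M['w5'],(398.4,160.4)),(M['w6'],(101,155))),tri((M['w5'],(398.4,160.4)),(M['w6'],(101,155))))
print("grip -x corner",tri((T,(484,266)),(M['w3'],(118,237))),tri((S,(227,155)),(M['w3'],(118,237))))
# grip bar plane from w3 (two rays) & scene, top
for z in(.205,.21,.215): print(z,plane(M['w3'],(118,237),z),plane(M['w3'],(100,268),z),plane(S,(198,166),z),plane(S,(227,154.5),z),plane(T,(487,226),z),plane(T,(484,266),z))
```

```text
bail end b (array([0.4935, 0.2719, 0.1324]), np.float64(0.00025272978537801467)) (array([0.4927, 0.2746, 0.1195]), np.float64(0.0022390030573493204))
end a (array([0.5931, 0.3326, 0.1245]), np.float64(0.0009853586706243403))
tip (array([0.5898, 0.0853, 0.2237]), np.float64(0.00295398600707045)) (array([0.5894, 0.0853, 0.2277]), np.float64(0.0021173143428396086))
grip -x corner (array([ 0.5256, -0.166 ,  0.1944]), np.float64(0.0013469333350303728)) (array([ 0.5213, -0.159 ,  0.2   ]), np.float64(0.0032914028842360396))
0.205 [ 0.521  -0.1601  0.205 ] [ 0.5524 -0.1675  0.205 ] [ 0.6019 -0.1689  0.205 ] [ 0.5247 -0.1504  0.205 ] [ 0.608  -0.1743  0.205 ] [ 0.5244 -0.1645  0.205 ]
0.21 [ 0.5186 -0.158   0.21  ] [ 0.5495 -0.1652  0.21  ] [ 0.6061 -0.1631  0.21  ] [ 0.5295 -0.1447  0.21  ] [ 0.6073 -0.173   0.21  ] [ 0.524  -0.1631  0.21  ]
0.215 [ 0.5162 -0.1559  0.215 ] [ 0.5465 -0.163   0.215 ] [ 0.6103 -0.1572  0.215 ] [ 0.5342 -0.1389  0.215 ] [ 0.6066 -0.1716  0.215 ] [ 0.5236 -0.1618  0.215 ]
```

The bail comes out at (0.543,0.302,0.129) with yaw 0.544, the hook tip at (0.5895,0.0855,0.228), and the gate grip at about (0.565,-0.167,0.205). I'll approach the handle's robot-side part.

Emit:
arm_command(series=[0, 0, -0.1, 0.27, 0.3, 0.3, 1, 0, 0, -0.1, 0.54, 0.63, 0.9, 1, 0, 0, -0.1, 0.54, 0.63, 0.9, 1, 0, 0, -0.1, 0.54, 0.63, 0.9, 1], force=50)

```text
t: 5.52
eef_pos: [0.517, 0.2841, 0.2339]
ee_rot: [-3.141, 0.001, -2.596]
force: [0.9, 0.3, 1.3]
width: 0.0877
gripper_force: 0.0
```

Run:
```python
from h import *
snap('w7');m=ld('w7')[1];s=arm.get_state();print(s['eef_pos'],s['ee_rot'],[proj(m,X) for X in((.593,.332,.13),(.493,.272,.13),(.515,.285,.13))])
cv2.imwrite("pics/s7.png",arm.grab_frame("top"))
cv2.imwrite("pics/m5.png",np.hstack([cv2.resize(ld('w7')[0],(400,300)),tile(cv2.imread("pics/s7.png"),220,210,100,75)]))
```

```text
[0.5178 0.2845 0.2347] [-3.1412  0.0021 -2.5962] [array([321.5279, 345.2904]), array([322.5923, 206.0908]), array([322.1111, 239.4064])]
```

View pics/m5.png

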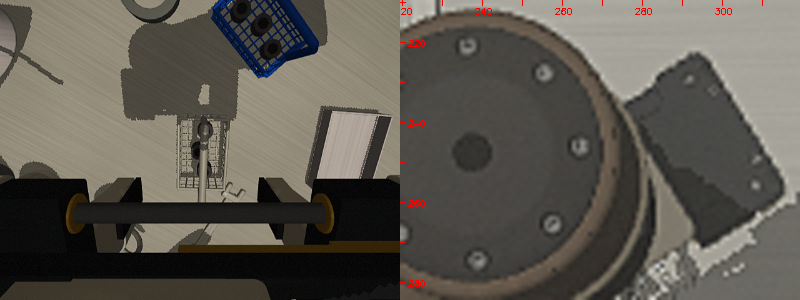

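The handle bar lies centred between the fingers, with its end at pixel (325,208) against a predicted (322,206). I'll descend and grip.

Emit:
arm_command(series=[0, 0, 0, 0, 0, 0.5, 1, 0, 0, 0, 0, 0, 1, 1, 0, 0, 0, 0, 0, 1, 1, 0, 0, 0, 0, 0, 1, 0, 0, 0, 0, 0, 0, 1, 0, 0, 0, 0, 0, 0, 1, 0, 0, 0, 0, 0, 0, 1, 0, 0, 0, 0, 0, 0, 1, 0], force=55)

```text
t: 6.62
eef_pos: [0.5165, 0.2852, 0.1335]
ee_rot: [3.141, 0.0, -2.596]
force: [-0.7, 0.4, 0.8]
width: 0.0433
gripper_force: 0.0
```

Emit:
arm_command(series=[0, 0, 0, 0, 0, 0, 0, 0, 0, 0, 0, 0, -0.3, 0, 0, 0, 0, 0, 0, -0.3, 0])

```text
t: 7.0
eef_pos: [0.5176, 0.286, 0.1654]
ee_rot: [3.141, 0.004, -2.595]
force: [-0.6, 0.1, 1.0]
width: 0.0131
gripper_force: 0.0
```

The fingers are slow, and I lifted before they had closed. They're now above the bar, so I'll reopen, go down and wait for the grip.

Emit:
arm_command(series=[0, 0, 0, 0, 0, 0, 1, 0, 0, 0, 0, 0, 0, 1, 0, 0, 0, 0, 0, 0, 1, 0, 0, 0, 0, 0, 0, 1, 0, 0, 0, 0, 0, 0.3, 1, 0, 0, 0, 0, 0, 0.3, 0, 0, 0, 0, 0, 0, 0.3, 0, 0, 0, 0, 0, 0, 0.3, 0])

```text
t: 8.0
eef_pos: [0.517, 0.2855, 0.1342]
ee_rot: [3.141, 0.001, -2.596]
force: [-0.2, -0.6, -0.1]
width: 0.0386
gripper_force: 0.0
```

Emit:
arm_command(series=[0, 0, 0, 0, 0, 0, 0, 0, 0, 0, 0, 0, 0, 0, 0, 0, 0, 0, 0, 0, 0, 0, 0, 0, 0, 0, 0, 0, 0, 0, 0, 0, 0, 0, 0])

```text
t: 8.62
eef_pos: [0.5165, 0.2851, 0.1332]
ee_rot: [-3.142, -0.0, -2.596]
force: [0.3, 0.2, 0.1]
width: 0.0003
gripper_force: 0.0
```

Emit:
arm_command(series=[0, 0, 0, 0, 0, 0, 1, 0, 0, 0, 0, 0, 0, 1, 0, 0, 0, 0, 0, 0, 1, 0, 0, 0, 0, 0, 0, 1, 0, 0, 0, 0, 0, 0, 1, 0, 0, 0, 0, 0, 0, 1, 0, 0, 0, 0, 0, 0, 1, 0, 0, 0, 0, 0, -1, 1])

```text
t: 9.62
eef_pos: [0.5141, 0.2832, 0.1917]
ee_rot: [-3.14, -0.01, -2.596]
force: [1.5, 1.1, 0.1]
width: 0.0752
gripper_force: 0.0
```

Run:
```python
from h import *
snap('w8');s=arm.get_state();print(s['eef_pos'],s['ee_rot'],s['width'])
cv2.imwrite("pics/s8.png",arm.grab_frame("scene"))
cv2.imwrite("pics/m6.png",np.hstack([cv2.resize(ld('w8')[0],(400,300)),tile(cv2.imread("pics/s8.png"),300,185,160,120)]))
```

```text
[0.519  0.2861 0.2041] [-3.1404  0.0069 -2.5942] 0.07865525498763992
```

View pics/m6.png

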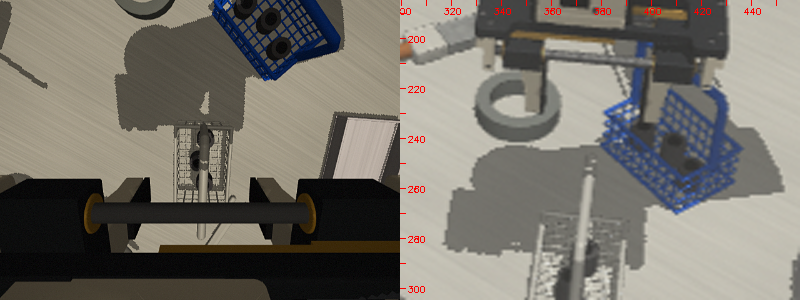

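Run:
```python
from h import *
from scipy.spatial.transform import Rotation as R
im,m=ld('w8');p=np.array([.519,.2861,.2041]);r=R.from_euler('xyz',[-3.1404,.0069,-2.5942]).as_matrix()
for o in((0,0,0),(0,0,.003),(0,0,.022),(0,.04,.022),(0,-.04,.022),(0,0,-.05)):
    X=p+r@np.array(o);print(o,X,proj(m,X),proj(S,X))
print("bar",[proj(m,X) for X in((.593,.332,.13),(.493,.272,.13),(.515,.285,.13))])
g=cv2.cvtColor(im,6)
for c in(300,325,332,345): print(c,g[300:420:4,c])
```

```text
(0, 0, 0) [0.519  0.2861 0.2041] [319.4799 323.5845] [375.6654 229.4817]
(0, 0, 0.003) [0.519  0.2861 0.2011] [319.4855 320.4915] [375.5484 230.544 ]
(0, 0, 0.022) [0.5191 0.2862 0.1821] [319.5171 303.1121] [374.8176 237.1805]
(0, 0.04, 0.022) [0.4983 0.3203 0.1821] [397.2398 302.9747] [393.7648 238.9448]
(0, -0.04, 0.022) [0.54   0.252  0.1821] [241.8353 303.2494] [355.9785 235.4262]
(0, 0, -0.05) [0.5187 0.286  0.2541] [319.3459 397.3473] [377.6819 211.1691]
bar [array([320.919 , 383.0706]), array([321.9812, 224.2038]), array([321.46 , 262.629])]
300 [ 80 142 159 168 163 156  26  25  32  34  33  36  32  31  14 161 156 161
 156 157 154 153 157  49  45  42  24   6   9   6]
325 [170 166 166 166 165 165  25  26  31  33  38  34  32  32  19 150 146 146
 141 141 139 156 156  50  44  43  25  14   9   8]
332 [ 20  46 110 147 182 123  26  28  31  31  32  34  36  31  15 158 156 159
 162 160 158 136  41  53  41  40  27  11   9  12]
345 [ 72  73  55 107 172  71  27  26  26  31  32  33  32  30  19 164  73  40
 152 160 154 153 166  49  44  42  23   6   9   7]
```

Run:
```python
from h import *
for n in('w7','w8'):
    im,m=ld(n);g=cv2.cvtColor(im,6);print(n,m['pose'][:3,3])
    for r in range(180,324,8): print(r,' '.join(f"{v:3d}" for v in g[r,304:348:2]))
    print([proj(m,X) for X in((.593,.332,.13),(.493,.272,.13),(.493,.272,.05))])
```

```text
w7 [0.4512 0.2443 0.3962]
180  75  78  78  79  74  75  74  72  71  78  78  72  74  73  76  74  72  73  78  75  76  77
188  63  62  59  73  59  62  58  70  68  46  44  51  49  47  73  58  55  45  46  59  57  56
196 138 144  69  79  83  75  75  77  53  45  44  52  51  47  26   7 119 125 126 131 127 114
204 142 149  64  76  82  75  21  23  47  56  63  63 104  96  85  52  56  48  59 133  86 136
212 147 159  75  80  81  76  57  20  46  61  60 126 122 113  87  23  56  53  39 149 149 105
220 147 161  73  76  78  75  61 153  72  62  67  76  75  69  62  45  86 146 142 145 150  50
228  70  73  79  38   9  12  17  16  61 119  97 178 107 135 103  56  93 130 128 134 136 113
236 157  22  46  26  26  28  21  48  52  64  68  76  75  67  39 129 118  62  77  66  84 171
244 128  48  44  22   1   5   8  17  85 119 134 168 143 121  94 171 149 149 147 150 114 171
252 148 129  67  28  26  25  26  40  91 120 140 163 140 119 127 171 141 142 142 149  76 120
260 150  68  71  73  58  73  77  10  98 122 145 158 137 115  10   0 142 145 142 145  73 108
268 121 147  66  73  67  79   9  46 105 123 150 151 133 112  5
[... 1739 characters left out ...]
  42  69  72  77  81  78  75  54  84  96 155 153 160 164  49
276 112  67  60  70  74  76  77  65 116 135 152 172 155 136 110  60 179 160 169 173 175 156
284  97  76  67  71  80  38   7  84 117 139 161 171 151 131 103  13  13   3  71 127 137 130
292 165 172  77  57  86  15  37  86 121 139 168 166 150 130  69  60  57  55  73 162 168 171
300  84  82  82 130  85  53  38  93 127 140 172 163 147 125  20  54  53  54  78  80  85  82
308 155 171  43 166 159 159 174  93 123 143 172 160 145 112 110  35 144 139 142 160 163  40
316 168 167  35 167 162 168 134 104 130 147 173 157 135 106 182  43 172 159 159 160 161  88
[array([320.919 , 383.0706]), array([321.9812, 224.2038]), array([321.5489, 202.946 ])]
```

The bar is where I measured it (centre column 326, 14–16 px wide, z about 0.13), so I'll retry with the fingers fully open, slightly lower and better centred. This time I'll check with a picture before closing.

Emit:
arm_command(series=[0, 0, 0, 0, 0.03, 0, 1, 0, 0, 0, 0, 0.03, 0.3, 1, 0, 0, 0, 0, 0.03, 0.3, 1])

```text
t: 10.1
eef_pos: [0.5131, 0.2863, 0.1627]
ee_rot: [-3.141, -0.006, -2.596]
force: [-0.6, 1.0, -0.4]
width: 0.0875
gripper_force: 0.0
```

Emit:
arm_command(series=[0, 0, 0, 0, 0, 0.4, 1, 0, 0, 0, 0, 0, 0.75, 1, 0, 0, 0, 0, 0, 0.75, 1, 0, 0, 0, 0, 0, 0.75, 1])

```text
t: 10.6
eef_pos: [0.5157, 0.2882, 0.0921]
ee_rot: [-3.141, 0.001, -2.595]
force: [0.6, 0.4, 0.1]
width: 0.0875
gripper_force: 0.0
```

Run:
```python
from h import *
s=arm.get_state();print(s['eef_pos'],s['width']);snap('w9');s9=arm.grab_frame("scene");cv2.imwrite("pics/s9.png",s9)
print([proj(ld('w9')[1],X) for X in((.493,.272,.13),(.515,.285,.13))])
cv2.imwrite("pics/m7.png",np.hstack([cv2.resize(ld('w9')[0],(400,300)),tile(s9,300,185,160,120)]))
```

```text
[0.5157 0.2882 0.0921] 0.08754084410756871
[array([314.0233, 275.7181]), array([313.4676, 337.8446])]
```

View pics/m7.png

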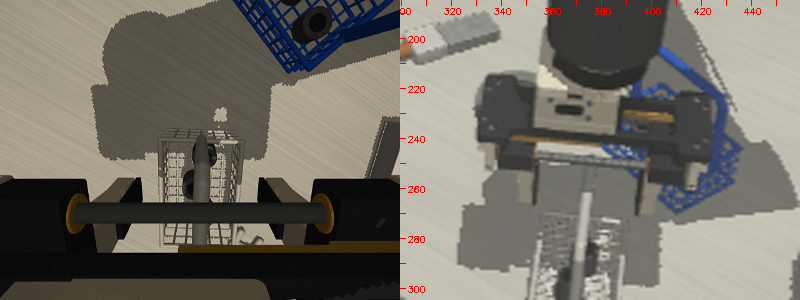

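Run:
```python
from h import *
M={k:ld(k)[1] for k in('w5','w6','w7','w9')}
g=cv2.cvtColor(ld('w9')[0],6)
for r in range(192,320,8): print(r,' '.join(f"{v:3d}" for v in g[r,300:352:2]))
print(M['w9']['pose'][:3,3],tri((M['w7'],(326,201)),(M['w9'],(328,216))))
p=np.array([.5157,.2882,.07]);y=np.array([np.sin(-2.595),-np.cos(-2.595),0])
print(proj(S,p+.044*y),proj(S,p-.044*y),[proj(M['w9'],p+s*.044*y) for s in(1,-1)])
```

```text
192  88  90  88  90  87  85  84  85  91  84  84  85  84  87  85  84  87  88  88  89  89 188 181 145 177 172
200  91  90  87  88  86  86  87  89  87  90  88  88  85  86  85  87  86  81  88  85  91  88  87  86  83  80
208  99  65  58 100  96  97  96  94  96  97  89  67  87  90  84  85  78 136 131 112  84 130  66  65 100  99
216  60  71  72  81  79  60  70  72  74  54  53  61  61  48  82  79  86 128 127 140  97  56 129 155 160 149
224  98  96  99  98 102  98 102  47  53  58  60  57  58  60  57  44  92  92  94  87  90  88  88  84  90  87
232  87  91  64  87  94  55  16  54  54  52  55  60  61  57  56  54  20  13  15  18  20  27 183 181 133 180
240  78  87  73  70  23  21  37  55  51  57  55  59  57  60  56  56  58  26  31  28  25  28  11  99  92  93
248  71  90  67  92  25  27  52  53  53  56  57  58  60  58  60  55  55   1  10  21  28  28  30   4 169 167
256  77  86  76  79  23  27  53  53  55  55  57  58  57  58  55  53  55  58   1  32  30  31  23  42 177 174
264  64  91  89  87  86  85  56  66  72  74  79  82  83  80  79  76  72  53  44  28  10 135 164 161 162 165
272  74  66  19  14  13  36  64  67  70  77  74  83  79  80  77  74  70  62 108 183 194 183 184 183 180 181
280  21  17  24  20  22  61  65  72  75  76  79  82  82  78  78  72  69  67  95 120 162 157 158 166 171 172
288  29  27  34  33  26  56  64  68  75  75  81  85  85  84  82  73  70  62  78 152 163 166 148 153 162 170
296  31   4   9   5   4  61  72  78  78  80  87  93  91  90  86  79  77  69 114 170 172 167 164 168 166 136
304   8   7  13   8   1  61  70  75  80  80  87  89  86  86  82  81  71  63 128 167 167 169 169 168 166 176
312  30  25  31  22   8  65  69  75  78  81  88  89  86  83  84  78  71  60 163 134 171 135 175  70 168 169
[0.4499 0.2482 0.2543] (array([ 0.5444,  0.3172, -0.2811]), np.float64(0.002533680671544954))
[391.9782 274.5848] [353.1727 270.7706] [array([400.6679, 282.6947]), array([238.7093, 282.7008])]
```

The brightness step at row 262 is the handle corner, as predicted for z = 0.13. The fingers straddle the bar but sit 38 mm too low, because the previous up-row had been cut short. I'll raise 38 mm and close.

Emit:
arm_command(series=[0, 0, 0, 0, 0, -0.2, 1, 0, 0, 0, 0, 0, -0.36, 0, 0, 0, 0, 0, 0, -0.36, 0, 0, 0, 0, 0, 0, -0.36, 0, 0, 0, 0, 0, 0, -0.36, 0, 0, 0, 0, 0, 0, -0.36, 0, 0, 0, 0, 0, 0, -0.36, 0, 0, 0, 0, 0, 0, -0.36, 0])

```text
t: 11.7
eef_pos: [0.5149, 0.2876, 0.1265]
ee_rot: [-3.142, -0.0, -2.596]
force: [-1.1, 0.6, -0.3]
width: 0.023
gripper_force: 0.0
```

Emit:
arm_command(series=[0, 0, 0, 0, 0, 0, 0, 0, 0, 0, 0, 0, 0, 0, 0, 0, 0, 0, 0, 0, 0])

```text
t: 12.08
eef_pos: [0.515, 0.2876, 0.1267]
ee_rot: [-3.142, 0.0, -2.596]
force: [0.2, 0.6, -0.4]
width: 0.0074
gripper_force: 54.9
```

Emit:
arm_command(series=[0, 0, 0, 0, 0, 0, 0.35, 0, 0, 0, 0, 0, 0, 0.35, 0, 0, 0, 0, 0, 0, 0.35, 0, 0, 0, 0, 0, 0.07, 0, 0, 0, 0, 0, 0, 0.07, 0, 0, 0, 0, 0, 0, 0.07, 0, 0, 0, 0, 0, 0, 0.07, 0, 0, 0, 0, 0, 0, 0.07, 0])

```text
t: 13.08
eef_pos: [0.5148, 0.2876, 0.1195]
ee_rot: [3.142, -0.0, -2.596]
force: [0.9, 0.2, -2.2]
width: 0.0086
gripper_force: 55.0
```

Emit:
arm_command(series=[0, 0, 0, 0, 0, 0, 0, 0, 0, 0, 0, 0, -0.1, 0, 0, 0, 0, 0, 0, -0.2, 0, 0, 0, 0, 0, 0, -0.2, 0])

```text
t: 13.58
eef_pos: [0.5155, 0.2882, 0.1411]
ee_rot: [3.141, 0.002, -2.596]
force: [0.4, 0.8, -3.1]
width: 0.0082
gripper_force: 55.0
```

The basket is lifted, with 3.1 N on the wrist. I'll raise it well clear, then turn the bar across the hook.

Emit:
arm_command(series=[0, 0, 0, 0, 0, -0.3, 0, 0, 0, 0, 0, 0, -0.65, 0, 0, 0, 0, 0, 0, -1, 0, 0, 0, 0, 0, 0, -1, 0])

```text
t: 14.08
eef_pos: [0.5162, 0.2887, 0.2429]
ee_rot: [3.141, 0.006, -2.595]
force: [-0.7, 0.8, -2.9]
width: 0.0084
gripper_force: 55.0
```

Emit:
arm_command(series=[0, 0, 0.1, 0, 0, -0.2, 0, 0, 0, 0.2, 0, 0, -0.4, 0, 0, 0, 0.3, 0, 0, -0.4, 0, 0, 0, 0.4, 0, 0, -0.4, 0, 0, 0, 0.405, 0, 0, -0.4, 0, 0, 0, 0.405, 0, 0, -0.4, 0])

```text
t: 14.82
eef_pos: [0.5147, 0.2875, 0.2789]
ee_rot: [-3.141, -0.001, 3.054]
force: [0.5, 0.1, -2.3]
width: 0.0081
gripper_force: 55.0
```

Run:
```python
from h import *
from scipy.spatial.transform import Rotation as R
snap('w10');s=arm.get_state();m=ld('w10')[1];p=s['eef_pos'];r=R.from_euler('xyz',s['ee_rot']).as_matrix()
print(p,s['ee_rot'],s['force'],s['width'],s['q'])
for dz in(-.02,-.01,0,.01,.02): print(dz,proj(m,p+r@[.0205,0,dz]),"scene",proj(S,p+r@[.0205,0,dz]),proj(S,p+r@[-.083,0,dz]))
cv2.imwrite("pics/s10.png",arm.grab_frame("scene"));
g=cv2.cvtColor(ld('w10')[0],6)
for x in range(180,330,8): print(x,' '.join(f"{v:3d}" for v in g[x,296:348:2]))
a=cv2.resize(ld('w10')[0],(400,300)); u=tile(cv2.imread("pics/s10.png"),230,120,200,150,400,300)
cv2.imwrite("pics/m8.png",np.hstack([a,u]))
```

```text
[0.5147 0.2876 0.2791] [-3.1411 -0.0006  3.054 ] [ 0.7546  0.0372 -2.4198] 0.00834477457313642 [ 0.8407  0.1883 -0.0941 -0.0002 -1.2891 -2.499 ]
-0.02 [321.4241 275.9449] scene [387.841  188.4581] [353.6661 212.886 ]
-0.01 [321.3276 267.6102] scene [387.3605 192.407 ] [353.3968 216.8854]
0 [321.2419 260.2091] scene [386.8863 196.3041] [353.1313 220.8294]
0.01 [321.1653 253.5931] scene [386.4184 200.1504] [352.8694 224.7192]
0.02 [321.0964 247.6436] scene [385.9564 203.947 ] [352.611  228.5559]
180  94  93  92  94  80 179 176 175 184  87  92  92  92  92  93  92  91  92  87  89  88  87  85 179 168 169
188  95  94  93  92  91  82 190 153 162  89  90  92  88  90  86  89  87  84  90  86  85  87  75 175 173 174
196  91  88  90  88  90  88  88  90  89  89  87  87  87  89  88  88  90  90  94  91  93  91  78 177 174 174
204  79  67  64  74  75  79  73  74  76  78  67  72  72  72 134 128 128 130 102  56 129 109 131 129 128 127
212  73  76  71  69  72  70  72  60  54  55  59  60  61  57  64  78  76  74  72  75  75 105  95  97  97  98
220 140 126  84 198 190 183 157  51  62  57  60  63  61  61  
[... 750 characters left out ...]
  89  84  80  79  57 198 175 172 175 173 173 176  98
284  52  54  46  32   3  10   8  69  78  83  83  90  92  90  89  78  76  69   0   0   3 121 121 119 120  85
292  71  74  71  15  11  11   3  61  76  81  82  88  92  90  85  81  78  10   5  10   6  71  73  75  71  73
300  67  62  67   5   7   6   3  53  79  82  84  93  90  90  86  81  76   8   8  12  14  13  63  67  70  74
308  73  70  18   9   3  10  10  35  80  81  81  89  91  92  83  82  76   3   2  11   7   6  72  72  75  73
316  72  77   5  11   5  11  10  31  78  80  82  90  92  86  87  80  75   6   7   8   7   8  26  76  73  77
324  22  22  18  22  20  22  19  25  25  24  25  26  30  30  26  27  24  20  19  23  23  23  20  25  25  25
```

View pics/m8.png

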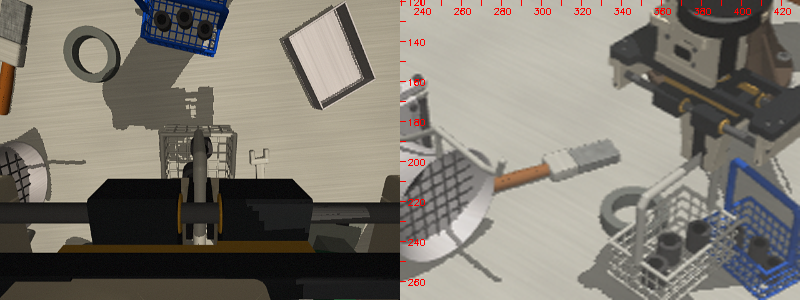

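The basket hangs level in the grip: in the scene view its bar runs from (351,219) to (387,200), with the blue basket behind it and untouched. I'll carry it over the hook.

Emit:
arm_command(series=[0, 0, 0, -0.05, -0.2, 0, 0, 0, 0, 0, -0.1, -0.5, 0, 0, 0, 0, 0, -0.15, -0.8, 0, 0, 0, 0, 0, -0.2, -1, 0, 0])

```text
t: 15.42
eef_pos: [0.5258, 0.1844, 0.2799]
ee_rot: [3.141, 0.0, 3.051]
force: [-0.6, -0.4, -2.9]
width: 0.0084
gripper_force: 55.0
```

Emit:
arm_command(series=[0, 0, 0, -0.05, -0.3, 0, 0, 0, 0, 0, -0.1, -0.6, 0, 0, 0, 0, 0, -0.15, -0.8, 0, 0, 0, 0, 0, -0.2, -0.9, 0, 0, 0, 0, 0, -0.2, -1, 0, 0])

```text
t: 16.05
eef_pos: [0.5368, 0.0847, 0.279]
ee_rot: [3.142, -0.001, 3.051]
force: [0.1, 3.6, -5.5]
width: 0.0082
gripper_force: 55.0
```

Emit:
arm_command(series=[0, 0, 0, -0.1, -0.1, 0, 0, 0, 0, 0, -0.2, -0.2, 0, 0, 0, 0, 0, -0.2, -0.27, 0, 0, 0, 0, 0, -0.2, -0.27, 0, 0])

```text
t: 16.55
eef_pos: [0.5544, 0.0556, 0.279]
ee_rot: [-3.141, -0.0, 3.05]
force: [2.1, 0.4, -11.7]
width: 0.0084
gripper_force: 55.0
```

Run:
```python
from h import *
s=arm.get_state();print(s['eef_pos'],s['ee_rot'],s['force'],s['width'])
im=arm.grab_frame("scene");cv2.imwrite("pics/s11.png",im)
p=s['eef_pos'];print(proj(S,p+[.0315,0,0]),"tip/seat",proj(S,(.5895,.0853,.23)),proj(S,(.5866,.0534,.209)))
```

```text
[0.5544 0.0556 0.279 ] [-3.1413 -0.0004  3.0503] [  2.1048   0.3948 -11.6852] 0.008352154975177477
[270.3003 173.4421] tip/seat [280.7124 197.9408] [271.2139 198.9214]
```

The force of −11.7 N means the rim is caught under the rod because I'm carrying too high, so I'll lower.

Emit:
arm_command(series=[0, 0, 0, 0, 0, 0.1, 0, 0, 0, 0, 0, 0, 0.2, 0, 0, 0, 0, 0, 0, 0.25, 0, 0, 0, 0, 0, 0, 0.25, 0])

```text
t: 17.1
eef_pos: [0.554, 0.0561, 0.2544]
ee_rot: [-3.141, -0.0, 3.052]
force: [0.2, 0.2, -3.1]
width: 0.0083
gripper_force: 55.0
```

Run:
```python
from h import *
im=arm.grab_frame("scene");cv2.imwrite("pics/s12.png",im);s=arm.get_state();print(s['force'],s['moment'])
a=tile(cv2.imread("pics/s11.png"),210,130,133,200,400,600);b=tile(im,210,130,133,200,400,600)
cv2.imwrite("pics/m9.png",np.hstack([a,b]))
```

```text
[ 0.0906  1.1666 -2.7963] [-0.0976 -0.0153 -0.0536]
```

The force is back to the basket's weight alone, so the hook is inside the handle opening. I'll lower onto the seat.

Emit:
arm_command(series=[0, 0, 0, 0, 0, 0.15, 0, 0, 0, 0, 0, 0, 0.3, 0, 0, 0, 0, 0, 0, 0.35, 0, 0, 0, 0, 0, 0, 0.35, 0])

```text
t: 17.65
eef_pos: [0.554, 0.056, 0.219]
ee_rot: [-3.141, -0.001, 3.051]
force: [0.6, -0.6, -2.9]
width: 0.0085
gripper_force: 55.0
```

Emit:
arm_command(series=[0, 0, 0, 0, 0, 0.05, 0, 0, 0, 0, 0, 0, 0.05, 0])

```text
t: 17.9
eef_pos: [0.5541, 0.0561, 0.2145]
ee_rot: [-3.142, -0.0, 3.051]
force: [0.2, -0.2, -2.2]
width: 0.0084
gripper_force: 55.0
```

Emit:
arm_command(series=[0, 0, 0, 0, 0, 0.05, 0, 0, 0, 0, 0, 0, 0.05, 0])

```text
t: 18.15
eef_pos: [0.5539, 0.0561, 0.2092]
ee_rot: [-3.141, -0.001, 3.051]
force: [-0.2, -0.2, -2.8]
width: 0.0086
gripper_force: 55.0
```

Emit:
arm_command(series=[0, 0, 0, 0, 0, 0.05, 0, 0, 0, 0, 0, 0, 0.05, 0])

```text
t: 18.4
eef_pos: [0.5539, 0.0561, 0.2041]
ee_rot: [-3.141, -0.001, 3.051]
force: [-0.7, -0.6, -3.2]
width: 0.0083
gripper_force: 55.0
```

Emit:
arm_command(series=[0, 0, 0, 0, 0, 0.04, 0, 0, 0, 0, 0, 0, 0.04, 0])

```text
t: 18.65
eef_pos: [0.5544, 0.0562, 0.2009]
ee_rot: [3.142, 0.001, 3.051]
force: [-0.9, 0.4, 0.4]
width: 0.0085
gripper_force: 55.0
```

Seat contact came at TCP z of about 0.202, where the weight went onto the hook; the bar is then near 0.209, as expected. I'll release and rise.

Emit:
arm_command(series=[0, 0, 0, 0, 0, 0, 0.5, 0, 0, 0, 0, 0, 0, 1, 0, 0, 0, 0, 0, 0, 1, 0, 0, 0, 0, 0, 0, 1, 0, 0, 0, 0, 0, 0, 1, 0, 0, 0, 0, 0, 0, 1, 0, 0, 0, 0, 0, 0, 1])

```text
t: 19.52
eef_pos: [0.5542, 0.0562, 0.2007]
ee_rot: [3.142, -0.0, 3.051]
force: [-0.7, -0.2, -0.3]
width: 0.0727
gripper_force: 0.0
```

Emit:
arm_command(series=[0, 0, 0, 0, 0, -0.2, 1, 0, 0, 0, 0, 0, -0.6, 1, 0, 0, 0, 0, 0, -1, 1, 0, 0, 0, 0, 0, -1, 1])

```text
t: 20.02
eef_pos: [0.5558, 0.0565, 0.3043]
ee_rot: [3.139, 0.006, 3.052]
force: [0.6, 1.4, -0.1]
width: 0.0876
gripper_force: 0.0
```

Run:
```python
from h import *
from scipy.spatial.transform import Rotation as R
s=arm.get_state();print(s['eef_pos'],s['force'],s['width'])
im=arm.grab_frame("scene");cv2.imwrite("pics/s13.png",im)
# predicted hanging-basket landmarks in scene view vs change against the first picture
s0=cv2.imread("pics/scene0.png");d=cv2.absdiff(im,s0).max(2)
c=np.array([.5866,.0534,.209]);r=R.from_euler('z',-.09).as_matrix()
q=np.array([proj(S,c+r@np.array(o)) for o in[(x,y,z) for x in(-.06,.06) for y in(-.04,.04) for z in(-.13,-.08)]])
h=cv2.convexHull(q.astype(np.float32)).astype(int);mk=np.zeros(d.shape,np.uint8);cv2.fillConvexPoly(mk,h,255)
b=((d>25)*255).astype(np.uint8);print("hull",h[:,0].tolist(),"changed frac",(b[mk>0]>0).mean())
n,l,st,ce=cv2.connectedComponentsWithStats(b)
print([(st[i].tolist(),ce[i].round()) for i in range(1,n) if st[i][4]>300])
```

```text
[0.5558 0.0565 0.3043] [ 0.5897  1.3607 -0.1026] 0.08762731351054029
hull [[304, 237], [266, 262], [244, 245], [241, 230], [280, 206], [303, 221]] changed frac 0.6755777072949706
[([153, 0, 29, 26, 446], array([166.,  14.])), ([223, 0, 189, 285, 15287], array([294., 141.])), ([334, 0, 95, 79, 4444], array([378.,  33.])), ([374, 0, 108, 167, 6145], array([444.,  72.])), ([181, 6, 32, 55, 602], array([196.,  32.])), ([142, 17, 38, 39, 437], array([160.,  35.])), ([348, 247, 42, 78, 1337], array([369., 298.]))]
```

The basket has left its old place and shows at the hook. Next I'll move over the gate handle.

Emit:
arm_command(series=[0, 0, 0, 0, -0.5, 0, 1, 0, 0, 0, -0.1, -1, 0, 1, 0, 0, 0, -0.1, -1, 0, 1])

```text
t: 20.45
eef_pos: [0.5545, -0.047, 0.2994]
ee_rot: [-3.141, -0.002, 3.048]
force: [1.4, 0.8, 0.2]
width: 0.0875
gripper_force: 0.0
```

Emit:
arm_command(series=[0, 0, 0, 0, -0.5, 0, 1, 0, 0, 0, -0.1, -1, 0, 1, 0, 0, 0, -0.1, -1, 0, 1])

```text
t: 20.82
eef_pos: [0.5556, -0.147, 0.2993]
ee_rot: [-3.141, -0.002, 3.048]
force: [0.4, 0.6, -0.6]
width: 0.0877
gripper_force: 0.0
```

Emit:
arm_command(series=[0, 0, 0, -0.1, -0.22, 0, 1, 0, 0, 0, -0.1, -0.22, 0, 1, 0, 0, 0, -0.1, -0.22, 0, 1])

```text
t: 21.2
eef_pos: [0.5638, -0.1668, 0.3]
ee_rot: [3.141, -0.001, 3.052]
force: [0.2, 0.4, -0.2]
width: 0.0878
gripper_force: 0.0
```

Run:
```python
from h import *
snap('w14');cv2.imwrite("pics/s14.png",arm.grab_frame("scene"));s=arm.get_state();print(s['eef_pos'],s['ee_rot'])
im,m=ld('w14');g=cv2.cvtColor(im,6)
for X in((.565,-.167,.21),(.529,-.164,.21),(.529,-.164,.2),(.601,-.170,.21)): print(X,proj(m,X))
for r in range(120,324,10): print(r,' '.join(f"{v:3d}" for v in g[r,260:384:4]))
# hanging basket: wire pixels brightness change since release of scene view without arm above
s0=cv2.imread("pics/scene0.png");d=(cv2.absdiff(cv2.imread("pics/s14.png"),s0).max(2)>25).astype(np.uint8)
n,l,st,ce=cv2.connectedComponentsWithStats(d);print([st[i].tolist() for i in range(1,n) if st[i][4]>150])
```

```text
[ 0.5639 -0.1667  0.3005] [ 3.1414 -0.0002  3.0522]
(0.565, -0.167, 0.21) [320.4166 247.6687]
(0.529, -0.164, 0.21) [320.0868 197.9862]
(0.529, -0.164, 0.2) [320.0703 195.7202]
(0.601, -0.17, 0.21) [320.7221 293.6945]
120  97  95  92  90  92  91  90  92  92  89  90  94  91  92  99  91  96  95  89  90  90  93  92  89  88  89  91  91  93  87  91
130  93  94  94  93  95  92  93  93  95  95  92  95  92  98  38  35  30  33  78  96  91  94  92  93  91  92  89  86  89  92  90
140  91  94  91  95  95  98  93  95  92  94  92  94  89  96 111  94  64 115  78  87  88  90  93  93  92  89  88  87  86  88  90
150  93  96  92  92  91  89  89  92  93  93  95  95  99 108 111 111 117 108 104 113  87  88  90  87  91  92  88  91  91  89  93
160  96  94  91  95  92  93  94  94  92  97 111  32 106 110 115 114 115 105 109 108  35  74  89  88  89  89  92  90  88  93  91
170  88  81  86  84  20  28  23  23  62  89  93 112 102 109 114  96 108 106 107 104 114  89  93  58  18  17  19  56  77  75  75
180 100 100 101 109  31  27  32  14 100 100  98 102 106 114  23  33  28  24 113 102  98  98  94  96  24  27  29  2
[... 1383 characters left out ...]
73 171 171 168 168 167 167 167 169 167
300 174 173 172 175 176 175 178 179 180 184 181 177 109 184  19  37 141 160 173 172 172 177 175 175 173 172 169 171 170 170 168
310 175 179 180 179 178 181 178 177 172 174 172 175 107  97  23  32 178 178 176 175 172 173 170 168 168 168 168 170 168 167 170
320 177 177 179 178 178 177 175 180 175 177 179 179  61 177  60  62 177 144  56 171 170 171 171 169 173 173 172 173 173 174 173
[[153, 0, 27, 26, 426], [181, 0, 31, 24, 583], [334, 0, 141, 142, 10678], [142, 17, 221, 269, 10286], [155, 77, 43, 42, 473], [355, 81, 16, 34, 226], [374, 125, 39, 10, 157], [337, 143, 106, 41, 1347], [354, 152, 52, 21, 295], [179, 160, 18, 18, 169], [348, 247, 42, 78, 1282]]
```

The gate grip bar is centred at about column 323 (predicted 320), so the fingers will straddle it. I'll descend, open, then close with full waiting time.

Emit:
arm_command(series=[0, 0, 0, 0.04, 0.02, 0.4, 1, 0, 0, 0, 0.04, 0.02, 0.75, 1, 0, 0, 0, 0.04, 0.02, 0.97, 1, 0, 0, 0, 0.04, 0.02, 0.97, 1, 0, 0, 0, 0.04, 0.02, 0.97, 0, 0, 0, 0, 0.04, 0.02, 0.97, 0, 0, 0, 0, 0.04, 0.02, 0.97, 0, 0, 0, 0, 0.04, 0.02, 0.97, 0], force=60)

```text
t: 22.3
eef_pos: [0.5604, -0.1653, 0.2041]
ee_rot: [3.142, 0.001, 3.051]
force: [-0.6, -0.4, -0.1]
width: 0.0533
gripper_force: 0.0
```

Emit:
arm_command(series=[0, 0, 0, 0, 0, 0, 0, 0, 0, 0, 0, 0, 0, 0, 0, 0, 0, 0, 0, 0, 0, 0, 0, 0, 0, 0, 0, 0, 0, 0, 0, 0, 0, 0, 0, 0, 0, 0, 0, 0, 0, 0])

```text
t: 23.05
eef_pos: [0.5602, -0.1655, 0.2036]
ee_rot: [-3.141, -0.0, 3.051]
force: [0.5, -2.0, 0.1]
width: 0.0105
gripper_force: 60.0
```

The bar is gripped. I'll pull up 50 mm.

Emit:
arm_command(series=[0, 0, 0, 0, 0, -0.1, 0, 0, 0, 0, 0, 0, -0.2, 0, 0, 0, 0, 0, 0, -0.3, 0, 0, 0, 0, 0, 0, -0.4, 0, 0, 0, 0, 0, 0, -0.5, 0, 0, 0, 0, 0, 0, -0.5, 0, 0, 0, 0, 0, 0, -0.5, 0])

```text
t: 23.92
eef_pos: [0.5601, -0.1654, 0.2522]
ee_rot: [3.142, -0.001, 3.051]
force: [4.3, -4.3, -11.0]
width: 0.0107
gripper_force: 60.0
```

Run:
```python
from h import *
cv2.imwrite("pics/s15.png",arm.grab_frame("scene"));s=arm.get_state();print(s['eef_pos'],s['force'],s['moment'],s['width'],s['q'])
im=cv2.imread("pics/s15.png");g=cv2.cvtColor(im,6);g0=cv2.cvtColor(cv2.imread("pics/scene0.png"),6)
# pointer / mark expected near extractor x=+0.1: project
for z in(.163,.213):
    for x in(.09,.102):print(z,x,proj(S,np.array([.563,-.167,z])+x*np.array([.996,-.09,0])))
```

```text
[ 0.5602 -0.1655  0.2522] [  4.4813  -4.413  -10.805 ] [-1.7877 -1.6711 -0.234 ] 0.01014106674566876 [ 0.0472  0.1931 -0.1491 -0.0002 -1.2297 -1.7088]
0.163 0.09 [182.83   189.1332]
0.163 0.102 [178.6239 191.3725]
0.213 0.09 [179.078 172.129]
0.213 0.102 [174.732 174.342]
```

Run:
```python
from h import *
a=cv2.imread("pics/scene0.png");b=cv2.imread("pics/s15.png")
for c,h in(((238,158),7),((187,183),7),((182,187),8),((236,160),10)):
    t=a[c[1]-h:c[1]+h+1,c[0]-h:c[0]+h+1]; x0,y0=c[0]-h-14,c[1]-h-32
    r=cv2.matchTemplate(b[y0:y0+2*h+46,x0:x0+2*h+28],t,cv2.TM_CCOEFF_NORMED)
    p=np.unravel_index(r.argmax(),r.shape);print(c,"shift",p[1]-14,p[0]-32,"score",r.max().round(3))
    i,j=p
    if 0<i<r.shape[0]-1: print("  sub",(r[i-1,j]-r[i+1,j])/(2*(r[i-1,j]-2*r[i,j]+r[i+1,j])))
def lift(x,y): # expected shift for 50 mm
    return
for x in(.08,-.08):
    P=np.array([.563,-.167,.163])+x*np.array([.996,-.09,0]);print(x,proj(S,P),proj(S,P+[0,0,.05])-proj(S,P))
g=cv2.cvtColor(b,6)
print("before"); 
for n,I in(("0",cv2.cvtColor(a,6)),("15",g)):
    print(n)
    for r in range(156,206,2): print(r,' '.join(f"{v:3d}" for v in I[r,164:194]))
```

```text
(238, 158) shift -2 -16 score 0.662
  sub -0.28353348
(187, 183) shift 4 12 score 0.603
  sub 0.3008592
(182, 187) shift 0 0 score 0.517
  sub -0.14424606
(236, 160) shift -2 -16 score 0.75
  sub -0.39280003
0.08 [186.3022 187.2847] [ -3.6374 -16.982 ]
-0.08 [238.0928 159.7124] [ -2.0309 -16.5987]
before
0
156 131 131 131 130 130 131 129 130 131 132 133 131 132 130 131 130 132 131 131 132 132 130 130 131 130 130 131 132 133 133
158 130 130 130 129 132 164 199 161 132 132 133 133 131 131 130 131 131 131 132 130 131 130 131 132 131 131 132 133 133 133
160 130 130 130 129 129 122 133 177 206 182 147 133 131 131 132 131 132 133 133 131 130 123 101  82  81  80  78  78  75  71
162 130 130 129 131 130 128 120 120 121 117 113 120 129 131 130 131 132 126 102  84  85  84  84  81  80  70  68  59  56  57
164 130 129 129 130 131 129 123 120 120 119 122 127 129 128 126 113  93  85  86  85  82  69  86 133 154 207 206 204 201 196
166 129 129 131 132 131 132 129 119 119 112  78  78  91 121  95  87  86  86  82  74 132 213 214 213 213 211 210 210 207 205
168 129 130 130 129 130 129 129 124 120 120 119 
[... 4710 characters left out ...]
 136 136 134 127 123 118  95  93 115 119 116 112 116 114 125 124 121 114  90  86
196 136 137 138 137 138 138 138 137 138 136 137 136 136 133 124 122 123 121 116 117 118 112  79  57  59  58  57  56  54  82
198 136 137 137 137 136 136 137 137 137 136 137 137 137 134 128 123 123 124 125 108 103 109 100  59  60  64  64  58  61  65
200 137 137 137 136 136 136 136 138 138 137 136 136 139 139 139 123 124 123 127 126 110 111 104  78  62  63  65  64  61  58
202 137 137 138 138 138 137 138 138 137 137 140 125 108 111 110 117 124 125 125 127 112 109 105  86  61  64  65  65  63  59
204 136 138 138 138 139 138 137 128 108 110 109 110 110 112 111 116 124 124 125 125 115 117 118 122 121  64  64  65  65  62
```

The pointer moved by (−4,−16) px against (−3.7,−17) expected for 50 mm, so the lift is about 48 mm. I'll nudge up 1.5 mm and check that the basket hangs still.

Emit:
arm_command(series=[0, 0, 0, 0, 0, -0.015, 0, 0, 0, 0, 0, 0, -0.015, 0, 0, 0, 0, 0, 0, -0.015, 0, 0, 0, 0, 0, 0, -0.015, 0])

```text
t: 24.48
eef_pos: [0.5602, -0.1655, 0.2536]
ee_rot: [3.142, -0.001, 3.051]
force: [2.7, -4.6, -10.9]
width: 0.0103
gripper_force: 60.0
```

Run:
```python
from h import *
b=arm.grab_frame("scene");cv2.imwrite("pics/s16.png",b);s=arm.get_state();print(s['t'],s['eef_pos'],s['force'],s['width'],s['gripper_force'])
a=cv2.imread("pics/scene0.png");c=cv2.imread("pics/s15.png");R=np.s_[190:290,225:320]
d=(cv2.absdiff(b,a).max(2)[R]>30);print("still:",cv2.absdiff(b,c).max(2)[R].max())
for r in d[::4]: print(''.join('#' if v else '.' for v in r))
print("before brighter-than-table wire map, predicted rim/base corners:")
r=np.array([[.996,.09,0],[-.09,.996,0],[0,0,1]])
for o in[(x,y,z) for z in(-.08,-.13) for x in(-.06,.06) for y in(-.04,.04)]: print(o,(proj(S,np.array([.5866,.0534,.209])+r@np.array(o))-[225,190]).round())
```

```text
24.525 [ 0.5601 -0.1655  0.2536] [  4.4048  -4.2562 -12.1693] 0.010112500731496383 59.95577037334442
still: 128
#...............................................#############......############################
####................##..........................######......##############################.....
..............................................##.....########################.#####............
......................................######..###..###...##################....................
...............................#######..................##############.........................
..........................####......................########.##....###.........................
.........................####.....................###..#.....##########........................
............................#................########.###########..##..........................
..........................###.....###########.########.###############..###....................
............................##.....############.#######..############...##....##...............
....................#####...
[... 1024 characters left out ...]
...
................................#####.##.....######.####.......................................
.....................................############..............................................
.........................................###...................................................
...............................................................................................
before brighter-than-table wire map, predicted rim/base corners:
(-0.06, -0.04, -0.08) [55. 16.]
(-0.06, 0.04, -0.08) [79. 31.]
(0.06, -0.04, -0.08) [17. 40.]
(0.06, 0.04, -0.08) [40. 57.]
(-0.06, -0.04, -0.13) [56. 32.]
(-0.06, 0.04, -0.13) [79. 47.]
(0.06, -0.04, -0.13) [19. 56.]
(0.06, 0.04, -0.13) [42. 73.]
```

Run:
```python
from h import *
R=np.s_[190:290,225:320]
F=[cv2.cvtColor(cv2.imread(f"pics/{n}.png"),6).astype(int) for n in("scene0","s14","s15","s16")]+[cv2.cvtColor(arm.grab_frame("scene"),6).astype(int) for _ in range(2)]
F=[f[R] for f in F]
for i in range(1,6):
    d=abs(F[i]-F[i-1])>25; ys,xs=np.where(d);print(i,d.sum(),(xs.min(),xs.max(),ys.min(),ys.max()) if d.any() else"")
print(arm.get_state()['t'])
for r in range(0,100,3): print(''.join('+' if v>18 else '-' if v<-18 else '.' for v in (F[5]-F[0])[r]), f"{F[5][r,44]:4d}")
```

```text
1 2843 (np.int64(0), np.int64(93), np.int64(0), np.int64(95))
2 1357 (np.int64(0), np.int64(94), np.int64(0), np.int64(95))
3 1009 (np.int64(0), np.int64(80), np.int64(0), np.int64(93))
4 483 (np.int64(19), np.int64(80), np.int64(13), np.int64(92))
5 113 (np.int64(20), np.int64(78), np.int64(20), np.int64(90))
24.625
-...............................................--------------.....----------------------------  189
--.............---................................------......------------------------------...  190
..............................................----......-----------------------------..........  110
............................................+++++.-----..-------------------------.............  163
......................................++++++.----.----...-------------------...................  166
.................................+++++++................----------....-........................  121
...........................++++++++.-...............--------------..+..........................  126
.........................++++.-.....................--.++++++......++.....
[... 1952 characters left out ...]
.......................-----.-----------.--..----------..................................  116
................................-----.--.--.--.---------.......................................  117
...................................-----.-----------...........................................  117
......................................---------................................................  116
...............................................................................................  191
...............................................................................................  191
...............................................................................................  193
```

The lower dark band is only the basket's shadow. The handle's bright line at relative pixels (50,9) to (26,20) and the basket's corner positions match an upright hang. I'll let any sway die down while holding the gate.

Emit:
arm_command(series=[0, 0, 0, 0, 0, 0, 0, 0, 0, 0, 0, 0, 0, 0, 0, 0, 0, 0, 0, 0, 0, 0, 0, 0, 0, 0, 0, 0, 0, 0, 0, 0, 0, 0, 0, 0, 0, 0, 0, 0, 0, 0, 0, 0, 0, 0, 0, 0, 0, 0, 0, 0, 0, 0, 0, 0])

```text
t: 25.62
eef_pos: [0.5601, -0.1654, 0.2536]
ee_rot: [3.142, -0.001, 3.051]
force: [4.8, -4.5, -10.0]
width: 0.0101
gripper_force: 60.0
```

Emit:
arm_command(series=[0, 0, 0, 0, 0, 0, 0, 0, 0, 0, 0, 0, 0, 0, 0, 0, 0, 0, 0, 0, 0, 0, 0, 0, 0, 0, 0, 0, 0, 0, 0, 0, 0, 0, 0, 0, 0, 0, 0, 0, 0, 0, 0, 0, 0, 0, 0, 0, 0, 0, 0, 0, 0, 0, 0, 0])

```text
t: 26.62
eef_pos: [0.5601, -0.1654, 0.2536]
ee_rot: [3.142, -0.001, 3.051]
force: [4.3, -4.8, -11.1]
width: 0.0103
gripper_force: 60.0
```

Run:
```python
from h import *
R=np.s_[190:290,225:320]
F=[cv2.cvtColor(arm.grab_frame("scene"),6) for _ in range(6)]
for i in range(1,6): print((cv2.absdiff(F[i],F[i-1])[R]>25).sum(),(cv2.absdiff(F[i],F[0])[R]>25).sum())
f,G=[x.astype(np.float32) for x in(F[0],F[5])]
print("flow px/0.25s",cv2.phaseCorrelate(f[215:262,245:305].copy(),G[215:262,245:305].copy()))
g=F[5];print("pointer rows (dark, cols 174-182):")
for r in range(172,186,1): print(r,g[r,172:184])
s=arm.get_state();print(s['t'],s['eef_pos'],s['force'],s['gripper_force'])
```

```text
0 0
0 0
0 0
0 0
0 0
flow px/0.25s ((-0.011499649996629557, 0.008921198995007984), 0.9977382582508856)
pointer rows (dark, cols 174-182):
172 [ 93 116  96 103 127 119  76 103 148 124 135 140]
173 [ 71 105 108  75  65  69  95 168 187 149 130 138]
174 [ 76  63 107 117 103 105 122 188 192 181 114  74]
175 [127  91  63  92 119 116 141 173 126  72  69  60]
176 [131 125 110  52  72 105  94  72  66  55  81 121]
177 [132 127 121 108  74  72  65  60  78 117 141 181]
178 [132 129 121 106  58  43  54  86 129 173 179 184]
179 [129 118 120 104  54  51  44  66 124 168 172 178]
180 [133 127 108 117 114  71  48  39  95 165 166 170]
181 [134 127  99 122 123 120 110 110 154 160 163 167]
182 [135 135 129 117 107 120 113 120 141 152 157 162]
183 [136 137 134 122 114  80  98 110 115 145 150 156]
184 [137 135 133 122 122 107  72  87 123 135 142 148]
185 [136 136 131 120 122 115 115 114 117 126 133 140]
26.925 [ 0.5601 -0.1655  0.2535] [  4.0601  -4.1167 -10.5736] 59.95562732219696
```

The basket is still and the pointer stands at the end of the long line, with the grip steady at 60 N. I'm handing in.

```bash
python3 -c "from station import arm;print(arm.job_done())"
```

```text
the job is handed in; nothing more can be done
None
```

I handed the job in with the steel basket hanging still on the hook and the gate held about 50 mm up at the index line, both checked in the camera images just beforehand; the station returned no verdict.

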